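Chase a hook thread in the hall shelf with a hand tap

ROBOT

A 7-joint arm with a two-finger parallel gripper is mounted at the origin on the work surface. World frame = base frame: x ahead of the robot, y to its left, z up, the work surface at z = 0. Lengths are in m, angles in rad, forces in N, time in s.
With the tool pointing down it reaches from about 0.425 to 0.875 m from the base axis. Payload 4.7 kg.
Tool frame: the origin (TCP) lies at the very end of the fingers, on their centre line; the grasp point (between the pads) lies 19 mm behind it; z points along the fingers, y is the line along which they close (so a half turn about z gives the same grasp; the last joint's range is limited). The gripper opens to 85 mm and grips with 20 to 120 N. Pads are 22 mm wide; open, the fingers measure 114 mm over their backs; the gripper's body (76 mm by 85 mm) begins 54 mm behind the grasp point. The pads swing forward as they close: fully open they stand 13 mm farther back than shut.
Start: joints at [-1.322, 0.321, -0.07, 1.45, 0.023, 1.371, -0.057], TCP at [0.151, 0.632, 0.231] pointing down, gripper open.
Joint ranges: [-2.86, 2.86], [-0.3, 2.09], [-1.38, 1.24], [0.06, 2.45], [-1.56, 4.7], [0.09, 2.05], [-2.69, 2.69]. Speed limits (rad/s): [2.57, 2.57, 3.14, 3.14, 3.14, 3.14, 3.14].

INTERFACE

Orientations are given as a unit quaternion [x, y, z, w].
In Python, from rig import robot, viewer gives the robot as it stands.
- The arm moves only by the tool servo_tool, never from a script. Its argument "series" is a list that holds one entry, the list of rows, each a list of 7 numbers: the shift along the tool's x, y, z in units of 400 mm (1.0 is 400 mm), then the turn, a rotation vector about the tool's x, y, z in units of pi rad (1.0 is pi rad), then the opening, from 0 (shut) to 1 (fully open). In form: [[[dx, dy, dz, ax, ay, az, jaw], ...]]. A call has 1 to 5 rows; each row shifts and turns the commanded pose from where the row before left it, along the tool's axes as they then stand; what a row does not reach is not made up. A row lasts 1/10 s, in which the tool goes at most 50 mm and 8.59 degrees, less where a joint would pass 70% of its speed; a pose out of reach is approached as far as the arm can. A call with a number of a shift or a turn outside -1 to 1 is refused whole. A call with a gripper value outside its range is refused whole. The fingers move at their own pace and stop on an object; "grip_force" is the grip in N (left out, the last holds). Time passes only in rows, so rows that do not move let the fingers close. It gives the time, the measured TCP pose, the force, the opening and the grip force at its end, in the units of the state.
- robot.get_state(): the state, without advancing time (a new reading comes with each control period).
- viewer.capture(name): name is "side" or "top"; returns a dict with "frame" (420x560x3 uint8, blue, green, red), "fov_y" (degrees; the focal length in pixels is half the picture's height over the tangent of half this angle, whatever the lens; pixels are square), "cx", "cy" (the principal point, pixels), "pose" (4x4, takes a point from camera to world coordinates). Camera axes: x right, y down, z forward; pixel columns grow to the right and rows downward; lengths in m; the calibration is good to about 2 mm. A picture is of the moment at which its call begins. There is no depth.
- robot.close_job(): hands the job in; it is judged then, once.
The state is a dict: "time_s": time; "joint_pos": joint angles; "joint_vel": joint speeds; "effort": joint torques, N m; "tool_pos": TCP position; "orientation": TCP orientation; "force": force on the tool from outside, world axes, zero at the start; "torque": the same for the moment, N m; "finger_gap": opening from 0.0 (shut) to 1.0 (fully open); "gripper_force": force on a finger pad.
Only numpy, scipy, OpenCV 4.12 (cv2) and the standard library are available. Lean on these libraries where they do the work, as an engineer would, in place of code of your own. Each camera call takes 0.05 s, during which the arm holds its last target. There are 200 camera calls.

TASK

The oak wall shelf lies upside down on the hall table, and a hand tap stands started in the one threaded bush that has no hook. Work the tap down clockwise the way a fitter does, half a turn forward and then a quarter turn back, twice over, then forward again until you feel it bottom in the hole; stop there without forcing it, so that the bush does not turn in the wood, and ease the tap back a quarter turn so it is left free. Let go and leave everything else where it is.

Things in the scene. Friction and masses are not known exactly. Their poses are not given: they have to be found in the camera images.
- tap: hand tap in its T-handle wrench, dark steel, one rigid piece upright in the bush. Origin on its axis, about at the bush's top face, 42 mm over the table; z up, x along the T-grip: a flat-sided wing 86 mm long (x), 14 mm thick (y), 24 mm tall, its underside 84 and top 108 mm above this origin. Below: stem 10 mm thick down to 61 mm, chuck 19 mm thick down to 32 mm, then the 10 mm shank
- grip_top (a point): centre of the T-grip's top face, on the tap's axis. The tap only turns about that axis, forward = clockwise seen from above, sinking 1.5 mm a turn. The thread drags with about 0.2 N m either way; the tap stays where it is left. The hole's hidden bottom is a hard stop at least 0.8 turn from the start, each time elsewhere: too fine to read from heights, felt as a rise of the turning moment
- bush: the threaded bush that holds the tap: aluminium, flange 30 mm across, 6 mm high; origin at the centre of its underside on the shelf's upper face, z up. Its fit in the oak gives a little, 0.25 rad per N m of turning moment and springing back; forced with more than 0.55 N m it is wrenched round (2 mm at the rim) and spoilt
- bush_rim (a point): mark on the bush's flange, 14 mm from its axis, at the top face (6 mm above the bush's origin); it must stay put
- shelf: oak wall shelf lying upside down, 160 mm (x) by 560 mm (y) by 36 mm high, immovable; origin at the centre of its underside. Along its y, 100 mm apart and 15 mm to -x of its middle, are five places in any order: four stainless hooks standing 50 mm above the wood, and the bush with the tap
- key1: aluminium key 52 mm long, 4 mm thick, lying on the shelf; bystander, origin in its middle, underside
- key2: the same key, lying on the table beyond the shelf; bystander, origin in its middle, underside
- bowl: green glass bowl, 140 mm across, 55 mm high, on the table; bystander, origin under its centre
- tyre_lever: grey plastic tyre lever, 125 mm long, on the table; bystander, origin in its middle, underside
- glasses_case: closed black glasses case, 60 by 155 by 33 mm, on the table; bystander, origin under its centre
- loose_hook: the fifth stainless hook, lying on the table; bystander, origin at its rose, underside
- screwdriver: screwdriver 190 mm long with a wooden handle, on the table beyond the shelf; bystander, origin in its middle, underside

How it is judged:
By the outcome, as a careful person would: the job done as asked, in the order asked, and still so for the second after the job is handed in, with the robot touching nothing.
It also fails if it takes over 72 s, if anything falls off the work surface, if the arm or the gripper's body presses on something with over 40 N, if the wrist force passes 120 N, or if a joint passes its speed limit or range.

## Working session

There is one attempt and no reset: what is moved stays moved. The work goes in short steps, Python scripts to look and compute and a tool call to move; the robot and the scene stay as the last step left them, time stands still between calls to the robot, and variables do not carry over. Pictures are saved under pics/ and viewed, at most 10 in all, crops included, and the job is handed in when it is done.

Besides the shell and the picture viewer there is one more tool, called after "Emit:" by a JSON object that holds its "op" and its "data", one argument or row to a line. servo_tool: Moves the arm, as the interface text tells. Shifts and turns lie within -1 to 1; 1 stands for 400 mm of shift or pi rad of turn. Its arguments: {"type":"object","properties":{"series":{"type":"array","items":{"type":"array","items":{"type":"array","items":{"type":"number","minimum":-1,"maximum":1}}}},"grip_force":{"type":"number"}},"required":["series"]}

```bash
mkdir -p pics; ls; python3 - <<'E'
from rig import robot, viewer
import cv2,numpy as np
s=robot.get_state()
for k,v in s.items(): print(k,np.round(v,4))
for n in("side","top"):
    c=viewer.capture(n); cv2.imwrite(f"pics/{n}0.png",c["frame"]); print(n,c["fov_y"],c["cx"],c["cy"],np.round(c["pose"],4).tolist())
E
```

```text
pics
time_s 0.0
joint_pos [-1.3219  0.3218 -0.0701  1.4517  0.0226  1.3708 -0.0569]
joint_vel [ 0.0003 -0.0002  0.0002  0.001  -0.0017 -0.      0.0016]
effort [ 3.00000e-04 -4.93569e+01 -3.82100e-01 -3.14344e+01  1.28000e-02
  1.12000e-02 -0.00000e+00]
tool_pos [0.1511 0.6316 0.2302]
orientation [ 1.171e-01  9.931e-01 -1.000e-03 -1.000e-04]
force [ 0.3366 -0.1907 -0.56  ]
torque [-0.0369 -0.0437 -0.0245]
gripper_force 0.0
finger_gap 0.9975
side 50.737605805726695 273.1113271490716 208.67938862919664 [[0.8613, -0.3675, 0.3509, 0.2159], [-0.5078, -0.6453, 0.5707, -0.6097], [0.0167, -0.6698, -0.7424, 0.9238], [0.0, 0.0, 0.0, 1.0]]
top 50.63378063388655 272.8801280139063 211.64151476668295 [[-0.0858, -0.9738, 0.2108, 0.3584], [-0.9963, 0.0833, -0.0209, 0.0232], [0.0028, -0.2118, -0.9773, 1.2137], [0.0, 0.0, 0.0, 1.0]]
```

View pics/side0.png

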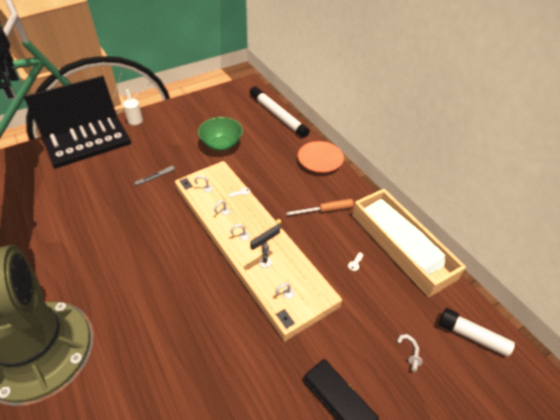

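View pics/top0.png

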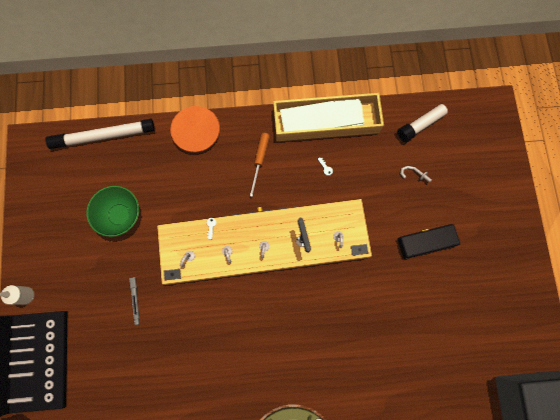

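The side view shows the wing at about (265,236) and the bush at (266,265). In the top view the wing runs from about (300,220) to (309,250). I'll measure it by colour mask next.

```bash
cat > h.py <<'E'
import numpy as np,cv2
from rig import robot,viewer
def ray(c,uv):
    f=c["frame"].shape[0]/2/np.tan(np.radians(c["fov_y"]/2)); P=np.array(c["pose"])
    d=P[:3,:3]@np.array([(uv[0]-c["cx"])/f,(uv[1]-c["cy"])/f,1]); return P[:3,3],d
def onz(c,uv,z):
    o,d=ray(c,uv); return o+d*(z-o[2])/d[2]
def proj(c,p):
    f=c["frame"].shape[0]/2/np.tan(np.radians(c["fov_y"]/2)); P=np.array(c["pose"])
    q=P[:3,:3].T@(np.array(p)-P[:3,3]); return np.array([c["cx"]+f*q[0]/q[2],c["cy"]+f*q[1]/q[2]])
def tri(c1,u1,c2,u2):
    A=np.zeros((3,3));b=np.zeros(3);R=[ray(c1,u1),ray(c2,u2)]
    for o,d in R:
        d=d/np.linalg.norm(d);M=np.eye(3)-np.outer(d,d);A+=M;b+=M@o
    p=np.linalg.solve(A,b); return p,[np.linalg.norm(np.cross(p-o,d/np.linalg.norm(d))) for o,d in R]
E
python3 - <<'E'
from h import *
rois={"side":(225,205,300,285),"top":(275,205,330,265)}
out=[]
for n,(x0,y0,x1,y1) in rois.items():
    c=viewer.capture(n); im=c["frame"][y0:y1,x0:x1]
    m=(im.max(2)<75).astype(np.uint8)
    k,l,st,ce=cv2.connectedComponentsWithStats(m)
    print(n,[(st[i].tolist(),(ce[i]+[x0,y0]).round(1).tolist()) for i in range(1,k) if st[i,4]>15])
    i=1+st[1:,4].argmax(); cnt=np.argwhere(l==i)[:,::-1].astype(np.float32)+[x0,y0]
    r=cv2.minAreaRect(cnt.astype(np.float32)); print(r, cv2.boxPoints(r).round(1).tolist())
    print(onz(c,r[0],.15),onz(c,r[0],.138))
    v=np.dstack([im[:,:,i] for i in range(3)])
    out.append(cv2.resize(v,(400,400*(y1-y0)//(x1-x0)),interpolation=cv2.INTER_CUBIC))
h=max(o.shape[0] for o in out)
cv2.imwrite("pics/z1.png",np.hstack([cv2.copyMakeBorder(o,0,h-o.shape[0],0,0,0) for o in out]))
E
```

```text
side [([27, 25, 26, 18, 81], [264.2, 239.2])]
((264.9151611328125, 239.18206787109375), (3.491072654724121, 30.19406509399414), 58.671302795410156) [[251.10000610351562, 245.5], [276.8999938964844, 229.8000030517578], [278.70001220703125, 232.8000030517578], [252.89999389648438, 248.5]]
[ 0.51965612 -0.08420531  0.15      ] [ 0.52436689 -0.07605665  0.138     ]
top [([25, 22, 5, 18, 38], [301.4, 237.4])]
((300.4706115722656, 235.88238525390625), (17.46256446838379, 3.8805696964263916), 75.96376037597656) [[296.5, 227.89999389648438], [300.20001220703125, 226.89999389648438], [304.5, 243.89999389648438], [300.70001220703125, 244.8000030517578]]
[ 0.52218237 -0.06106065  0.15      ] [ 0.5240306  -0.06201102  0.138     ]
```

View pics/z1.png

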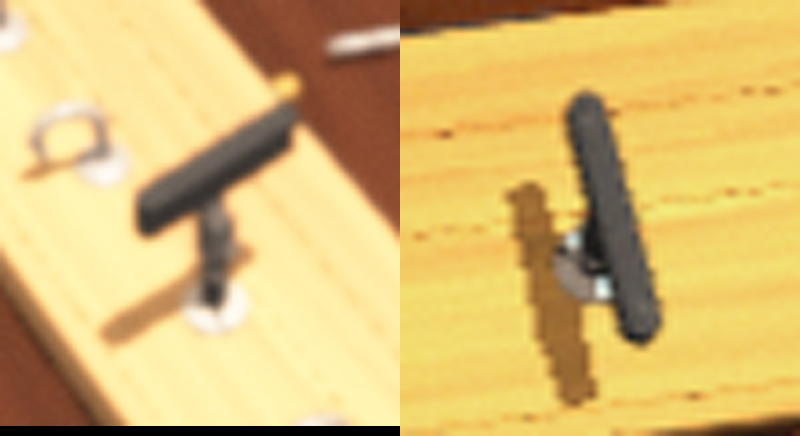

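The crops show the grip clearly. In the top picture its ends are at about (300.4,217.7) and (308.0,252.2). In the side picture the top face is centred near (265.3,231.5), with the bush at about (265.5,262).

```bash
python3 - <<'E'
from h import *
c=viewer.capture("top"); s=viewer.capture("side")
im=c["frame"][205:265,275:330].astype(int); m=((im.max(2)<115)&(im.max(2)-im.min(2)<30)).astype(np.uint8)
k,l,st,ce=cv2.connectedComponentsWithStats(m);i=1+st[1:,4].argmax()
r=cv2.minAreaRect((np.argwhere(l==i)[:,::-1]+[275,205]).astype(np.float32));print(r)
a=onz(c,(300.4,217.9),.15);b=onz(c,(307.9,252),.15);print(a,b,np.linalg.norm(a-b),(a+b)/2,"yaw",np.degrees(np.arctan2(*(a-b)[[1,0]])))
print("side ctr",onz(s,(265.3,231.5),.15),"tri",tri(c,(304.2,235),s,(265.3,231.5)))
print("bush side",onz(s,(265.5,262),.042))
print("bush top",onz(c,(275+(588-400)/7.27,205+262/7.27),.042))
# hooks bases from top
for uv in [(187,262),(228,255),(263,250),(340,240)]: print(onz(c,uv,.05))
for uv in [(158,226),(363,201),(370,257),(161,283)]: print('corner',onz(c,uv,.036))
E
```

```text
((302.0, 235.0), (33.95498275756836, 8.731282234191895), 75.96376037597656)
[ 0.56643959 -0.06528651  0.15      ] [ 0.48164813 -0.07498811  0.15      ] 0.08534466628832497 [ 0.52404386 -0.07013731  0.15      ] yaw 6.5272360272362455
side ctr [ 0.53129399 -0.06563554  0.15      ] tri (array([ 0.52519616, -0.07053036,  0.15770605]), [np.float64(0.0029315015684691944), np.float64(0.0029315015684692183)])
bush side [ 0.52849402 -0.07227683  0.042     ]
bush top [ 0.52490982 -0.06927287  0.042     ]
[0.49415872 0.23371767 0.05      ]
[0.50330936 0.1256822  0.05      ]
[0.50860067 0.03304761 0.05      ]
[ 0.51768435 -0.17215223  0.05      ]
corner [0.59929236 0.30967902 0.036     ]
corner [ 0.62101284 -0.2497491   0.036     ]
corner [ 0.46749173 -0.24859887  0.036     ]
corner [0.44665485 0.30659177 0.036     ]
```

Emit:
{"op": "servo_tool", "data": {
  "series": [
    [[0,0,0,0,0,-0.037,1],[0,0,0,0,0,-0.037,1],[0,0,0,0,0,-0.037,1],[-0.081,-0.075,0,0,0,0,1],[-0.081,-0.075,0,0,0,0,1]]
  ]
}}

```text
time_s: 0.8
tool_pos: [0.2216, 0.58, 0.231]
orientation: [-0.059, 0.998, 0.0, -0.0]
force: [1.0, -0.4, 0.8]
finger_gap: 0.996
gripper_force: 0.0
```

Emit:
{"op": "servo_tool", "data": {
  "series": [
    [[-0.081,-0.075,0,0,0,0,1],[-0.081,-0.075,0,0,0,0,1],[-0.081,-0.075,0,0,0,0,1],[-0.081,-0.075,0,0,0,0,1],[-0.081,-0.075,0,0,0,0,1]]
  ]
}}

```text
time_s: 1.3
tool_pos: [0.4017, 0.4481, 0.2315]
orientation: [-0.057, 0.998, 0.0, 0.0]
force: [0.5, 0.7, -0.8]
finger_gap: 1.001
gripper_force: 0.0
```

```bash
cat >> h.py <<'E'
from scipy.spatial.transform import Rotation as R
def st(tgt=None):
    s=robot.get_state(); M=R.from_quat(s["orientation"]).as_matrix(); p=np.array(s["tool_pos"])
    print("t",round(s["time_s"],2),"p",p.round(4),"yaw",np.degrees(np.arctan2(M[1,0],M[0,0])).round(1),"z",M[:,2].round(3),"j",np.round(s["joint_pos"],2),"F",np.round(s["force"],1),"T",np.round(s["torque"],3),"gap",round(s["finger_gap"],3),round(s["gripper_force"],1))
    if tgt is not None: print("shift units",(M.T@(np.array(tgt)-p)/.4).round(4))
E
python3 -c "
from h import *; st([.526,-.07,.22])"
```

```text
t 1.3 p [0.4017 0.4481 0.2315] yaw -173.5 z [ 0.  0. -1.] j [-0.93  0.22  0.06  1.58 -0.01  1.34  0.81] F [ 0.5  0.7 -0.8] T [ 0.029 -0.001  0.061] gap 1.001 0.0
shift units [-0.1614 -1.3221  0.0283]
```

Emit:
{"op": "servo_tool", "data": {
  "series": [
    [[-0.012,-0.1,0,0,0,0,1],[-0.012,-0.1,0,0,0,0,1],[-0.012,-0.1,0,0,0,0,1],[-0.012,-0.1,0,0,0,0,1],[-0.012,-0.1,0,0,0,0,1]]
  ]
}}

```text
time_s: 1.8
tool_pos: [0.4472, 0.2517, 0.2315]
orientation: [-0.057, 0.998, 0.0, 0.0]
force: [0.2, -0.0, -0.1]
finger_gap: 0.998
gripper_force: 0.0
```

Emit:
{"op": "servo_tool", "data": {
  "series": [
    [[-0.012,-0.1,0,0,0,0,1],[-0.012,-0.1,0,0,0,0,1],[-0.012,-0.1,0,0,0,0,1],[-0.012,-0.1,0,0,0,0,1],[-0.013,-0.1,0,0,0,0,1]]
  ]
}}

```text
time_s: 2.3
tool_pos: [0.4941, 0.0558, 0.2316]
orientation: [-0.057, 0.998, 0.0, 0.0]
force: [0.5, -0.2, 0.4]
finger_gap: 1.0
gripper_force: 0.0
```

Emit:
{"op": "servo_tool", "data": {
  "series": [
    [[-0.013,-0.1,0.01,0,0,0,1],[-0.013,-0.1,0.01,0,0,0,1],[-0.012,-0.1,0,0,0,0,1],[0,-0.02,0,0,0,0,1],[0,0,0,0,0,0,1]]
  ]
}}

```text
time_s: 2.8
tool_pos: [0.5236, -0.0699, 0.2234]
orientation: [-0.055, 0.998, -0.0, 0.0]
force: [0.0, 0.0, -0.3]
finger_gap: 1.001
gripper_force: 0.0
```

```bash
python3 - <<'E'
from h import *
st([.526,-.07,.22])
o=[]
for n,(x0,y0,x1,y1) in {"side":(210,150,310,290),"top":(260,190,345,290)}.items():
    c=viewer.capture(n); o.append(cv2.resize(c["frame"][y0:y1,x0:x1],None,fx=4,fy=4,interpolation=cv2.INTER_CUBIC))
h=max(a.shape[0] for a in o)
cv2.imwrite("pics/z2.png",np.hstack([cv2.copyMakeBorder(a,0,h-a.shape[0],0,0,0) for a in o]))
E
```

```text
t 2.8 p [ 0.5236 -0.0699  0.2234] yaw -173.7 z [ 0. -0. -1.] j [-0.41  0.06  0.52  1.78 -0.03  1.31  1.79] F [ 0.   0.  -0.3] T [ 0.024 -0.045 -0.01 ] gap 1.001 0.0
shift units [-0.006  -0.001   0.0084]
```

View pics/z2.png

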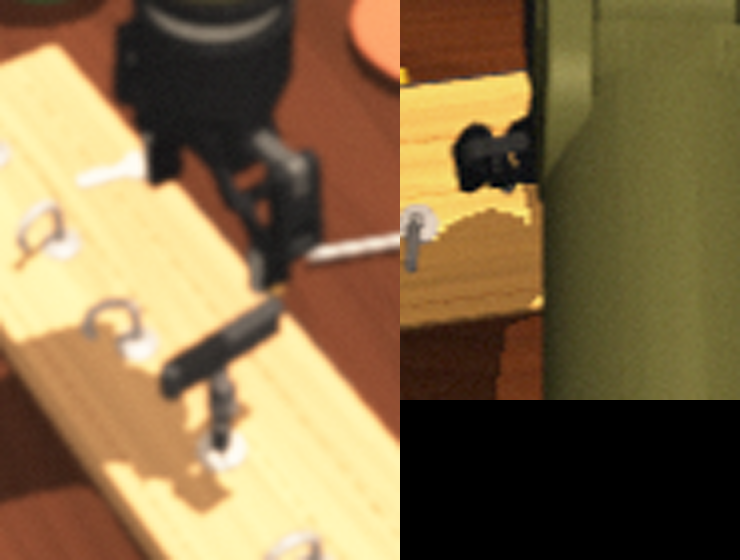

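The side view shows the open gripper above the wing, straddling it, with the wing clear of both fingers. I'll descend and close gently.

Emit:
{"op": "servo_tool", "data": {
  "series": [
    [[-0.005,0,0.08,0,0,0,1],[0,0,0.08,0,0,0,1],[0,0,0.08,0,0,0,1],[0,0,0.02,0,0,0,1],[0,0,0,0,0,0,1]]
  ]
}}

```text
time_s: 3.4
tool_pos: [0.5248, -0.0661, 0.1184]
orientation: [-0.058, 0.998, 0.0, -0.001]
force: [-0.1, -0.4, 0.8]
finger_gap: 0.996
gripper_force: 0.0
```

Emit:
{"op": "servo_tool", "data": {
  "series": [
    [[0,0,0,0,0,0,0.5],[0,0,0,0,0,0,0.3],[0,0,0,0,0,0,0.1],[0,0,0,0,0,0,0],[0,0,0,0,0,0,0]]
  ],
  "grip_force": 30
}}

```text
time_s: 3.9
tool_pos: [0.5262, -0.0689, 0.1201]
orientation: [-0.057, 0.998, -0.001, 0.001]
force: [-0.8, -8.4, 6.6]
finger_gap: 0.161
gripper_force: 31.8
```

```bash
python3 - <<'E'
from h import *
st()
E
```

```text
t 3.9 p [ 0.5262 -0.0689  0.1201] yaw -173.5 z [ 0.001 -0.002 -1.   ] j [-0.39  0.16  0.52  1.9  -0.09  1.1   1.84] F [-0.8 -8.4  6.6] T [-2.235  0.267  0.066] gap 0.161 31.8
```

Emit:
{"op": "servo_tool", "data": {
  "series": [
    [[0,-0.007,-0.004,0,0,0,0],[0,0,0,0,0,0,0],[0,0,0,0,0,0,0]]
  ],
  "grip_force": 40
}}

```text
time_s: 4.2
tool_pos: [0.526, -0.0704, 0.1204]
orientation: [-0.057, 0.998, -0.0, -0.0]
force: [4.2, -0.5, -6.9]
finger_gap: 0.158
gripper_force: 39.3
```

```bash
python3 - <<'E'
from h import *
st()
E
```

```text
t 4.2 p [ 0.526  -0.0704  0.1204] yaw -173.5 z [ 0. -0. -1.] j [-0.39  0.16  0.52  1.9  -0.09  1.1   1.85] F [ 4.2 -0.5 -6.9] T [-0.05  -0.855  0.101] gap 0.158 39.3
```

Emit:
{"op": "servo_tool", "data": {
  "series": [
    [[0,0,0.002,0,0,0.04,0],[0,0,0,0,0,0.04,0],[0,0,0,0,0,0.04,0],[0,0,0,0,0,0.04,0],[0,0,0,0,0,0.04,0]]
  ]
}}

```text
time_s: 4.7
tool_pos: [0.5265, -0.0697, 0.1202]
orientation: [0.256, 0.967, 0.001, 0.0]
force: [2.8, 0.8, -4.2]
finger_gap: 0.16
gripper_force: 40.0
```

```bash
python3 - <<'E'
from h import *
st()
E
```

```text
t 4.7 p [ 0.5265 -0.0697  0.1202] yaw 150.3 z [ 0.001  0.001 -1.   ] j [-0.44  0.17  0.58  1.9  -0.1   1.1   1.22] F [ 2.8  0.8 -4.2] T [ 0.289 -0.783  0.22 ] gap 0.16 40.0
```

Emit:
{"op": "servo_tool", "data": {
  "series": [
    [[0,0,0.001,0,0,0.04,0],[0,0,0,0,0,0.04,0],[0,0,0,0,0,0.04,0],[0,0,0,0,0,0.04,0],[0,0,0,0,0,0.04,0]]
  ]
}}

```text
time_s: 5.2
tool_pos: [0.5272, -0.0694, 0.1201]
orientation: [0.542, 0.84, 0.001, 0.001]
force: [4.2, 2.0, -6.3]
finger_gap: 0.156
gripper_force: 40.0
```

Emit:
{"op": "servo_tool", "data": {
  "series": [
    [[0,0,0.001,0,0,0.04,0],[0,0,0,0,0,0.04,0],[0,0,0,0,0,0.04,0],[0,0,0,0,0,0.04,0],[0,0,0,0,0,0.04,0]]
  ]
}}

```text
time_s: 5.7
tool_pos: [0.5278, -0.0695, 0.12]
orientation: [0.775, 0.631, 0.002, 0.001]
force: [5.0, 0.7, -4.9]
finger_gap: 0.16
gripper_force: 39.9
```

```bash
python3 - <<'E'
from h import *
st()
E
```

```text
t 5.7 p [ 0.5278 -0.0695  0.12  ] yaw 78.3 z [ 0.004  0.001 -1.   ] j [-0.56  0.18  0.71  1.91 -0.13  1.1  -0.01] F [ 5.   0.7 -4.9] T [ 0.123 -1.336  0.225] gap 0.16 39.9
```

Emit:
{"op": "servo_tool", "data": {
  "series": [
    [[0,0.003,0.001,0,0,0.04,0],[0,0,0,0,0,0.04,0],[0,0,0,0,0,0.04,0],[0,0,0,0,0,0.04,0],[0,0,0,0,0,0.04,0]]
  ]
}}

```text
time_s: 6.2
tool_pos: [0.5287, -0.07, 0.1197]
orientation: [0.933, 0.361, 0.002, 0.0]
force: [3.6, 0.1, -2.4]
finger_gap: 0.157
gripper_force: 40.2
```

Emit:
{"op": "servo_tool", "data": {
  "series": [
    [[0,0,0.001,0,0,0.04,0],[0,0,0,0,0,0.04,0],[0,0,0,0,0,0.04,0],[0,0,0,0,0,0.04,0],[0,0,0,0,0,0.04,0]]
  ]
}}

```text
time_s: 6.7
tool_pos: [0.5289, -0.0707, 0.1196]
orientation: [0.998, 0.055, 0.002, 0.0]
force: [3.3, -0.9, -2.1]
finger_gap: 0.159
gripper_force: 40.4
```

```bash
python3 - <<'E'
from h import *
st()
E
```

```text
t 6.7 p [ 0.5289 -0.0707  0.1196] yaw 6.3 z [ 0.004 -0.    -1.   ] j [-0.7   0.21  0.87  1.91 -0.18  1.1  -1.22] F [ 3.3 -0.9 -2.1] T [-0.286 -0.966  0.196] gap 0.159 40.4
```

Emit:
{"op": "servo_tool", "data": {
  "series": [
    [[0,0,0,0,0,-0.043,0],[0,0,0,0,0,-0.043,0],[0,0,0,0,0,-0.043,0],[0,0,0,0,0,-0.043,0],[0,0,0,0,0,-0.043,0]]
  ]
}}

```text
time_s: 7.2
tool_pos: [0.5288, -0.07, 0.1197]
orientation: [0.922, 0.387, 0.002, 0.0]
force: [3.2, 0.0, -0.7]
finger_gap: 0.157
gripper_force: 39.8
```

Emit:
{"op": "servo_tool", "data": {
  "series": [
    [[0,0,0,0,0,-0.043,0],[0,0,0,0,0,-0.043,0],[0,0,0,0,0,-0.043,0],[0,0,0,0,0,-0.043,0],[0,0,0,0,0,-0.043,0]]
  ]
}}

```text
time_s: 7.7
tool_pos: [0.5283, -0.0696, 0.1198]
orientation: [0.742, 0.671, 0.002, -0.0]
force: [1.6, 1.5, 2.0]
finger_gap: 0.158
gripper_force: 40.3
```

Emit:
{"op": "servo_tool", "data": {
  "series": [
    [[0,0,0,0,0,-0.043,0],[0,0,0,0,0,-0.037,0]]
  ]
}}

```text
time_s: 7.9
tool_pos: [0.528, -0.0695, 0.1199]
orientation: [0.652, 0.758, 0.001, -0.0]
force: [-0.4, 1.7, 4.3]
finger_gap: 0.157
gripper_force: 40.4
```

```bash
python3 - <<'E'
from h import *
st()
E
```

```text
t 7.9 p [ 0.528  -0.0695  0.1199] yaw 98.6 z [ 0.002  0.002 -1.   ] j [-0.52  0.18  0.66  1.9  -0.12  1.1   0.34] F [-0.4  1.7  4.3] T [ 0.453 -0.074 -0.161] gap 0.157 40.4
```

Emit:
{"op": "servo_tool", "data": {
  "series": [
    [[0,0,0,0,0,0.043,0],[0,0,0,0,0,0.043,0],[0,0,0,0,0,0.043,0],[0,0,0,0,0,0.043,0],[0,0,0,0,0,0.043,0]]
  ]
}}

```text
time_s: 8.4
tool_pos: [0.5286, -0.0698, 0.1198]
orientation: [0.869, 0.495, 0.002, 0.0]
force: [2.2, 1.7, 0.7]
finger_gap: 0.156
gripper_force: 40.2
```

Emit:
{"op": "servo_tool", "data": {
  "series": [
    [[0,0,0,0,0,0.043,0],[0,0,0,0,0,0.043,0],[0,0,0,0,0,0.043,0],[0,0,0,0,0,0.043,0],[0,0,0,0,0,0.043,0]]
  ]
}}

```text
time_s: 8.9
tool_pos: [0.5289, -0.0704, 0.1196]
orientation: [0.984, 0.179, 0.002, 0.0]
force: [4.3, -0.4, -0.8]
finger_gap: 0.157
gripper_force: 40.0
```

Emit:
{"op": "servo_tool", "data": {
  "series": [
    [[0,0,0,0,0,0.043,0],[0,0,0,0,0,0.04,0],[0,0,0,0,0,0,0]]
  ]
}}

```text
time_s: 9.2
tool_pos: [0.5289, -0.0707, 0.1196]
orientation: [0.999, 0.052, 0.002, 0.0]
force: [4.4, -0.7, 0.4]
finger_gap: 0.156
gripper_force: 40.0
```

```bash
python3 - <<'E'
from h import *
st()
E
```

```text
t 9.2 p [ 0.5289 -0.0707  0.1196] yaw 6.0 z [ 0.004 -0.    -1.   ] j [-0.69  0.21  0.86  1.91 -0.18  1.1  -1.23] F [ 4.4 -0.7  0.4] T [-0.213 -1.082  0.144] gap 0.156 40.0
```

Emit:
{"op": "servo_tool", "data": {
  "series": [
    [[0,0,0,0,0,0,0.6],[0,0,0,0,0,0,1],[0,0,0,0,0,0,1],[0,0,0,0,0,0,1],[0,0,-0.03,0,0,0,1]]
  ]
}}

```text
time_s: 9.7
tool_pos: [0.5256, -0.0707, 0.1295]
orientation: [0.999, 0.052, -0.002, 0.0]
force: [0.3, -0.4, -0.3]
finger_gap: 0.98
gripper_force: 0.0
```

Emit:
{"op": "servo_tool", "data": {
  "series": [
    [[0,0,-0.06,0,0,0,1],[0,0,-0.08,0,0,0,1],[0,0,0,0,0,-0.046,1],[0,0,0,0,0,-0.046,1],[0,0,0,0,0,-0.046,1]]
  ]
}}

```text
time_s: 10.2
tool_pos: [0.5274, -0.0709, 0.1878]
orientation: [0.963, 0.269, 0.001, -0.0]
force: [-1.1, -0.1, -0.2]
finger_gap: 1.002
gripper_force: 0.0
```

Emit:
{"op": "servo_tool", "data": {
  "series": [
    [[0,0,0,0,0,-0.046,1],[0,0,0,0,0,-0.046,1],[0,0,0,0,0,-0.046,1],[0,0,0,0,0,-0.046,1],[0,0,0,0,0,-0.046,1]]
  ]
}}

```text
time_s: 10.7
tool_pos: [0.5272, -0.071, 0.1874]
orientation: [0.806, 0.592, 0.0, 0.0]
force: [0.3, 0.2, -0.1]
finger_gap: 0.999
gripper_force: 0.0
```

Emit:
{"op": "servo_tool", "data": {
  "series": [
    [[0,0,0,0,0,-0.046,1],[0,0,0,0,0,-0.046,1],[0,0,0,0,0,-0.046,1],[0,0,0,0,0,-0.046,1],[0,0,0,0,0,-0.046,1]]
  ]
}}

```text
time_s: 11.2
tool_pos: [0.5272, -0.071, 0.1875]
orientation: [0.545, 0.839, 0.0, 0.0]
force: [0.1, 0.1, -0.2]
finger_gap: 1.0
gripper_force: 0.0
```

Emit:
{"op": "servo_tool", "data": {
  "series": [
    [[0,0,0,0,0,-0.046,1],[0,0,0,0,0,-0.046,1],[0,0,0,0,0,-0.046,1],[0,0,0,0,0,-0.046,1],[0,0,0,0,0,-0.046,1]]
  ]
}}

```text
time_s: 11.7
tool_pos: [0.5273, -0.071, 0.1875]
orientation: [0.213, 0.977, 0.0, 0.0]
force: [-0.4, 0.0, -1.1]
finger_gap: 0.999
gripper_force: 0.0
```

Emit:
{"op": "servo_tool", "data": {
  "series": [
    [[0,0,0,0,0,-0.046,1],[0,0,0,0,0,-0.046,1],[0,0,0,0,0,-0.046,1],[0,0,0,0,0,-0.046,1],[0,0,0,0,0,0,1]]
  ]
}}

```text
time_s: 12.2
tool_pos: [0.5273, -0.071, 0.1874]
orientation: [-0.071, 0.997, 0.0, 0.0]
force: [0.4, -0.0, -0.4]
finger_gap: 1.0
gripper_force: 0.0
```

```bash
python3 - <<'E'
from h import *
st([.5275,-.07,.1196])
c=viewer.capture("side"); cv2.imwrite("pics/z3.png",cv2.resize(c["frame"][150:290,210:310],None,fx=4,fy=4,interpolation=cv2.INTER_CUBIC))
E
```

```text
t 12.2 p [ 0.5273 -0.071   0.1874] yaw -171.8 z [ 0.001  0.    -1.   ] j [-0.52  0.1   0.65  1.82 -0.06  1.24  1.86] F [ 0.4 -0.  -0.4] T [0.009 0.057 0.002] gap 1.0 0.0
shift units [-0.0007  0.0024  0.1695]
```

View pics/z3.png

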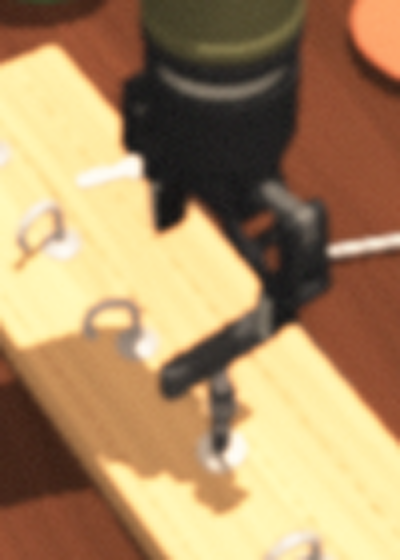

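The wing stands half a turn on, lying along the same line as at the start, at crop (175,375)–(280,310), and the open gripper is above it. I'll regrip.

Emit:
{"op": "servo_tool", "data": {
  "series": [
    [[0,0.002,0.05,0,0,0,1],[0,0,0.05,0,0,0,1],[0,0,0.05,0,0,0,1],[0,0,0.018,0,0,0,1],[0,0,0,0,0,0,1]]
  ]
}}

```text
time_s: 12.75
tool_pos: [0.5264, -0.07, 0.1187]
orientation: [-0.07, 0.998, -0.0, -0.001]
force: [0.4, 0.4, 0.4]
finger_gap: 1.0
gripper_force: 0.0
```

Emit:
{"op": "servo_tool", "data": {
  "series": [
    [[0,0,0,0,0,0,0.5],[0,0,0,0,0,0,0.3],[0,0,0,0,0,0,0.1],[0,0,0,0,0,0,0],[0,0,0,0,0,0,0]]
  ],
  "grip_force": 40
}}

```text
time_s: 13.25
tool_pos: [0.5273, -0.0702, 0.1197]
orientation: [-0.071, 0.997, -0.0, 0.0]
force: [-0.3, -4.0, 6.2]
finger_gap: 0.16
gripper_force: 45.1
```

```bash
python3 - <<'E'
from h import *
st()
E
```

```text
t 13.25 p [ 0.5273 -0.0702  0.1197] yaw -171.8 z [ 0.001 -0.    -1.   ] j [-0.5   0.17  0.64  1.9  -0.12  1.1   1.9 ] F [-0.3 -4.   6.2] T [-1.006  0.007 -0.   ] gap 0.16 45.1
```

Emit:
{"op": "servo_tool", "data": {
  "series": [
    [[0,-0.002,-0.003,0,0,0.043,0],[0,0,0,0,0,0.043,0],[0,0,0,0,0,0.043,0],[0,0,0,0,0,0.043,0],[0,0,0,0,0,0.043,0]]
  ]
}}

```text
time_s: 13.75
tool_pos: [0.5273, -0.0702, 0.1197]
orientation: [0.266, 0.964, 0.0, 0.0]
force: [2.3, 0.8, -6.5]
finger_gap: 0.157
gripper_force: 42.6
```

Emit:
{"op": "servo_tool", "data": {
  "series": [
    [[0,0,0,0,0,0.043,0],[0,0,0,0,0,0.043,0],[0,0,0,0,0,0.043,0],[0,0,0,0,0,0.043,0],[0,0,0,0,0,0.043,0]]
  ]
}}

```text
time_s: 14.25
tool_pos: [0.5276, -0.07, 0.1196]
orientation: [0.57, 0.822, 0.0, 0.0]
force: [3.4, -0.3, -9.4]
finger_gap: 0.157
gripper_force: 42.3
```

Emit:
{"op": "servo_tool", "data": {
  "series": [
    [[0,0,0,0,0,0.042,0],[0,0,0,0,0,0.04,0]]
  ]
}}

```text
time_s: 14.45
tool_pos: [0.5277, -0.07, 0.1196]
orientation: [0.671, 0.742, 0.001, 0.001]
force: [4.3, 1.6, -9.6]
finger_gap: 0.158
gripper_force: 42.2
```

```bash
python3 - <<'E'
from h import *
st()
E
```

```text
t 14.45 p [ 0.5277 -0.07    0.1196] yaw 95.8 z [ 0.001  0.    -1.   ] j [-0.67  0.2   0.83  1.91 -0.17  1.1   0.33] F [ 4.3  1.6 -9.6] T [ 0.163 -1.227  0.159] gap 0.158 42.2
```

Emit:
{"op": "servo_tool", "data": {
  "series": [
    [[0,0,0.002,0,0,-0.043,0],[0,0,0,0,0,-0.043,0],[0,0,0,0,0,-0.043,0],[0,0,0,0,0,-0.043,0],[0,0,0,0,0,-0.043,0]]
  ]
}}

```text
time_s: 14.95
tool_pos: [0.5275, -0.0702, 0.1196]
orientation: [0.383, 0.924, 0.001, 0.0]
force: [1.3, 1.6, -2.3]
finger_gap: 0.155
gripper_force: 43.2
```

Emit:
{"op": "servo_tool", "data": {
  "series": [
    [[0,0,0,0,0,-0.043,0],[0,0,0,0,0,-0.043,0],[0,0,0,0,0,-0.043,0],[0,0,0,0,0,-0.043,0],[0,0,0,0,0,-0.043,0]]
  ]
}}

```text
time_s: 15.45
tool_pos: [0.5273, -0.0705, 0.1197]
orientation: [0.055, 0.998, 0.0, 0.0]
force: [0.6, 0.6, -1.5]
finger_gap: 0.154
gripper_force: 43.4
```

Emit:
{"op": "servo_tool", "data": {
  "series": [
    [[0,0,0,0,0,-0.042,0],[0,0,0,0,0,-0.04,0]]
  ]
}}

```text
time_s: 15.65
tool_pos: [0.5273, -0.0706, 0.1198]
orientation: [-0.073, 0.997, 0.0, 0.0]
force: [0.9, 0.2, 0.3]
finger_gap: 0.161
gripper_force: 43.5
```

```bash
python3 - <<'E'
from h import *
st()
E
```

```text
t 15.65 p [ 0.5273 -0.0706  0.1198] yaw -171.6 z [ 0.  0. -1.] j [-0.5   0.17  0.64  1.9  -0.12  1.1   1.9 ] F [0.9 0.2 0.3] T [ 0.045 -0.047 -0.208] gap 0.161 43.5
```

Emit:
{"op": "servo_tool", "data": {
  "series": [
    [[0,0,0,0,0,0.043,0],[0,0,0,0,0,0.043,0],[0,0,0,0,0,0.043,0],[0,0,0,0,0,0.043,0],[0,0,0,0,0,0.043,0]]
  ],
  "grip_force": 25
}}

```text
time_s: 16.15
tool_pos: [0.5274, -0.0702, 0.1197]
orientation: [0.266, 0.964, 0.0, 0.0]
force: [0.6, 0.5, -1.7]
finger_gap: 0.155
gripper_force: 43.3
```

Emit:
{"op": "servo_tool", "data": {
  "series": [
    [[0,0,0,0,0,0.043,0],[0,0,0,0,0,0.043,0],[0,0,0,0,0,0.043,0],[0,0,0,0,0,0.043,0],[0,0,0,0,0,0.043,0]]
  ]
}}

```text
time_s: 16.65
tool_pos: [0.5277, -0.0701, 0.1195]
orientation: [0.57, 0.822, 0.001, 0.0]
force: [2.2, 1.3, -4.2]
finger_gap: 0.155
gripper_force: 43.0
```

Emit:
{"op": "servo_tool", "data": {
  "series": [
    [[0,0,0.001,0,0,0.043,0],[0,0,0,0,0,0.043,0],[0,0,0,0,0,0.02,0],[0,0,0,0,0,0.01,0]]
  ]
}}

```text
time_s: 17.05
tool_pos: [0.528, -0.0701, 0.1194]
orientation: [0.708, 0.706, 0.001, 0.001]
force: [1.4, 0.8, -2.2]
finger_gap: 0.162
gripper_force: 43.2
```

```bash
cat >> h.py <<'E'
def q():
    s=robot.get_state(); M=R.from_quat(s["orientation"]).as_matrix()
    print("t",round(s["time_s"],2),"yaw",np.degrees(np.arctan2(M[1,0],M[0,0])).round(2),"Tz",round(s["torque"][2],3),"F",np.round(s["force"],1),"gap",round(s["finger_gap"],3),"grip",round(s["gripper_force"],1),"j7",round(s["joint_pos"][6],2))
E
python3 -c "from h import *;q()"
```

```text
t 17.05 yaw 89.82 Tz 0.204 F [ 1.4  0.8 -2.2] gap 0.162 grip 43.2 j7 0.23
```

Emit:
{"op": "servo_tool", "data": {
  "series": [
    [[0,0,0,0,0,0.01,0],[0,0,0,0,0,0.01,0]]
  ],
  "grip_force": 20
}}

```text
time_s: 17.25
tool_pos: [0.528, -0.0701, 0.1194]
orientation: [0.73, 0.684, 0.001, 0.001]
force: [1.3, 1.0, -2.3]
finger_gap: 0.16
gripper_force: 43.2
```

```bash
python3 -c "from h import *;q()"
```

```text
t 17.25 yaw 86.26 Tz 0.254 F [ 1.3  1.  -2.3] gap 0.16 grip 43.2 j7 0.17
```

Emit:
{"op": "servo_tool", "data": {
  "series": [
    [[0,0,0,0,0,0.005,0],[0,0,0,0,0,0.005,0]]
  ]
}}

```text
time_s: 17.45
tool_pos: [0.5279, -0.0702, 0.1194]
orientation: [0.74, 0.672, 0.001, 0.0]
force: [3.4, 1.5, -3.2]
finger_gap: 0.16
gripper_force: 43.1
```

```bash
python3 -c "from h import *;q()"
```

```text
t 17.45 yaw 84.47 Tz 0.15 F [ 3.4  1.5 -3.2] gap 0.16 grip 43.1 j7 0.14
```

Emit:
{"op": "servo_tool", "data": {
  "series": [
    [[0,0,0,0,0,0.005,0]]
  ]
}}

```text
time_s: 17.55
tool_pos: [0.5279, -0.0702, 0.1194]
orientation: [0.746, 0.666, 0.001, 0.0]
force: [4.0, 2.3, -3.3]
finger_gap: 0.156
gripper_force: 43.1
```

```bash
python3 -c "from h import *;q()"
```

```text
t 17.55 yaw 83.55 Tz 0.158 F [ 4.   2.3 -3.3] gap 0.156 grip 43.1 j7 0.13
```

Emit:
{"op": "servo_tool", "data": {
  "series": [
    [[0,0,0,0,0,0.01,0],[0,0,0,0,0,0.01,0]]
  ]
}}

```text
time_s: 17.75
tool_pos: [0.5279, -0.0703, 0.1194]
orientation: [0.767, 0.642, 0.001, 0.0]
force: [4.3, 1.9, -3.6]
finger_gap: 0.155
gripper_force: 43.0
```

```bash
python3 -c "from h import *;q()"
```

```text
t 17.75 yaw 79.9 Tz 0.163 F [ 4.3  1.9 -3.6] gap 0.155 grip 43.0 j7 0.06
```

Emit:
{"op": "servo_tool", "data": {
  "series": [
    [[0,0,0,0,0,0.002,0]]
  ]
}}

```text
time_s: 17.85
tool_pos: [0.5278, -0.0703, 0.1194]
orientation: [0.768, 0.64, 0.001, 0.0]
force: [3.7, 1.9, -4.2]
finger_gap: 0.157
gripper_force: 43.0
```

```bash
python3 -c "from h import *;q()"
```

```text
t 17.85 yaw 79.6 Tz 0.216 F [ 3.7  1.9 -4.2] gap 0.157 grip 43.0 j7 0.06
```

Emit:
{"op": "servo_tool", "data": {
  "series": [
    [[0,0,0,0,0,0.01,0],[0,0,0,0,0,0.01,0]]
  ]
}}

```text
time_s: 18.05
tool_pos: [0.5278, -0.0703, 0.1194]
orientation: [0.788, 0.616, 0.001, 0.0]
force: [4.7, 2.1, -3.9]
finger_gap: 0.156
gripper_force: 42.9
```

```bash
python3 -c "from h import *;q()"
```

```text
t 18.05 yaw 75.98 Tz 0.174 F [ 4.7  2.1 -3.9] gap 0.156 grip 42.9 j7 -0.0
```

Emit:
{"op": "servo_tool", "data": {
  "series": [
    [[0,0,0,0,0,0.002,0]]
  ]
}}

```text
time_s: 18.15
tool_pos: [0.5279, -0.0703, 0.1194]
orientation: [0.79, 0.613, 0.001, 0.0]
force: [4.7, 1.7, -4.7]
finger_gap: 0.155
gripper_force: 42.9
```

```bash
python3 -c "from h import *;q()"
```

```text
t 18.15 yaw 75.65 Tz 0.21 F [ 4.7  1.7 -4.7] gap 0.155 grip 42.9 j7 -0.01
```

Emit:
{"op": "servo_tool", "data": {
  "series": [
    [[0,0,0,0,0,0.01,0],[0,0,0,0,0,0.01,0]]
  ]
}}

```text
time_s: 18.35
tool_pos: [0.5279, -0.0703, 0.1194]
orientation: [0.809, 0.588, 0.001, 0.0]
force: [4.4, 2.0, -3.4]
finger_gap: 0.157
gripper_force: 42.9
```

```bash
python3 -c "from h import *;q()"
```

```text
t 18.35 yaw 72.02 Tz 0.274 F [ 4.4  2.  -3.4] gap 0.157 grip 42.9 j7 -0.07
```

Emit:
{"op": "servo_tool", "data": {
  "series": [
    [[0,0,0,0,0,0.002,0]]
  ]
}}

```text
time_s: 18.45
tool_pos: [0.5278, -0.0704, 0.1194]
orientation: [0.811, 0.586, 0.001, 0.0]
force: [5.3, 1.9, -4.4]
finger_gap: 0.158
gripper_force: 42.9
```

```bash
python3 -c "from h import *;q()"
```

```text
t 18.45 yaw 71.69 Tz 0.213 F [ 5.3  1.9 -4.4] gap 0.158 grip 42.9 j7 -0.07
```

Emit:
{"op": "servo_tool", "data": {
  "series": [
    [[0,0,0,0,0,0.007,0],[0,0,0,0,0,0.007,0]]
  ]
}}

```text
time_s: 18.65
tool_pos: [0.5279, -0.0704, 0.1194]
orientation: [0.823, 0.568, 0.001, 0.0]
force: [5.8, 3.4, -4.7]
finger_gap: 0.153
gripper_force: 42.9
```

```bash
python3 -c "from h import *;q()"
```

```text
t 18.65 yaw 69.16 Tz 0.195 F [ 5.8  3.4 -4.7] gap 0.153 grip 42.9 j7 -0.11
```

Emit:
{"op": "servo_tool", "data": {
  "series": [
    [[0,0,0,0,0,0.002,0]]
  ]
}}

```text
time_s: 18.75
tool_pos: [0.5279, -0.0704, 0.1194]
orientation: [0.825, 0.565, 0.001, 0.0]
force: [5.0, 2.6, -5.3]
finger_gap: 0.158
gripper_force: 42.8
```

```bash
python3 -c "from h import *;q()"
```

```text
t 18.75 yaw 68.82 Tz 0.161 F [ 5.   2.6 -5.3] gap 0.158 grip 42.8 j7 -0.12
```

Emit:
{"op": "servo_tool", "data": {
  "series": [
    [[0,0.002,0.001,0,0,0.01,0],[0,0,0,0,0,0.01,0]]
  ]
}}

```text
time_s: 18.95
tool_pos: [0.5282, -0.0706, 0.1193]
orientation: [0.843, 0.538, 0.0, -0.0]
force: [3.2, 3.1, 0.4]
finger_gap: 0.155
gripper_force: 43.6
```

```bash
python3 -c "from h import *;q()"
```

```text
t 18.95 yaw 65.1 Tz 0.127 F [3.2 3.1 0.4] gap 0.155 grip 43.6 j7 -0.18
```

Emit:
{"op": "servo_tool", "data": {
  "series": [
    [[0,0,0,0,0,0.002,0]]
  ]
}}

```text
time_s: 19.05
tool_pos: [0.5282, -0.0706, 0.1193]
orientation: [0.844, 0.536, 0.0, -0.0]
force: [2.2, 2.8, 0.8]
finger_gap: 0.154
gripper_force: 43.7
```

```bash
python3 -c "from h import *;q()"
```

```text
t 19.05 yaw 64.79 Tz 0.204 F [2.2 2.8 0.8] gap 0.154 grip 43.7 j7 -0.19
```

Emit:
{"op": "servo_tool", "data": {
  "series": [
    [[0,0,0,0,0,0.01,0],[0,0,0,0,0,0.01,0]]
  ]
}}

```text
time_s: 19.25
tool_pos: [0.5282, -0.0707, 0.1193]
orientation: [0.861, 0.508, 0.001, -0.0]
force: [2.7, 4.4, 2.4]
finger_gap: 0.156
gripper_force: 43.9
```

```bash
python3 -c "from h import *;q()"
```

```text
t 19.25 yaw 61.11 Tz 0.166 F [2.7 4.4 2.4] gap 0.156 grip 43.9 j7 -0.25
```

Emit:
{"op": "servo_tool", "data": {
  "series": [
    [[0,0,0,0,0,0.002,0]]
  ]
}}

```text
time_s: 19.35
tool_pos: [0.5282, -0.0707, 0.1192]
orientation: [0.862, 0.506, 0.0, -0.0]
force: [2.4, 4.8, 2.7]
finger_gap: 0.156
gripper_force: 44.0
```

```bash
python3 -c "from h import *;q()"
```

```text
t 19.35 yaw 60.82 Tz 0.243 F [2.4 4.8 2.7] gap 0.156 grip 44.0 j7 -0.25
```

Emit:
{"op": "servo_tool", "data": {
  "series": [
    [[0,0,0,0,0,0.01,0],[0,0,0,0,0,0.01,0]]
  ]
}}

```text
time_s: 19.55
tool_pos: [0.5283, -0.0707, 0.1192]
orientation: [0.878, 0.479, 0.0, -0.0]
force: [3.5, 5.0, 3.0]
finger_gap: 0.16
gripper_force: 44.0
```

```bash
python3 -c "from h import *;q()"
```

```text
t 19.55 yaw 57.2 Tz 0.179 F [3.5 5.  3. ] gap 0.16 grip 44.0 j7 -0.31
```

Emit:
{"op": "servo_tool", "data": {
  "series": [
    [[0,0,0,0,0,0.002,0]]
  ]
}}

```text
time_s: 19.65
tool_pos: [0.5282, -0.0708, 0.1192]
orientation: [0.879, 0.476, 0.0, -0.0]
force: [2.4, 4.2, 3.2]
finger_gap: 0.158
gripper_force: 44.0
```

```bash
python3 -c "from h import *;q()"
```

```text
t 19.65 yaw 56.87 Tz 0.172 F [2.4 4.2 3.2] gap 0.158 grip 44.0 j7 -0.32
```

Emit:
{"op": "servo_tool", "data": {
  "series": [
    [[0,0,0,0,0,0.01,0],[0,0,0,0,0,0.01,0]]
  ]
}}

```text
time_s: 19.85
tool_pos: [0.5283, -0.0708, 0.1192]
orientation: [0.894, 0.448, 0.0, -0.0]
force: [2.2, 3.9, 2.8]
finger_gap: 0.159
gripper_force: 43.9
```

```bash
python3 -c "from h import *;q()"
```

```text
t 19.85 yaw 53.24 Tz 0.192 F [2.2 3.9 2.8] gap 0.159 grip 43.9 j7 -0.38
```

Emit:
{"op": "servo_tool", "data": {
  "series": [
    [[0,0,0,0,0,0.002,0]]
  ]
}}

```text
time_s: 19.95
tool_pos: [0.5283, -0.0708, 0.1192]
orientation: [0.895, 0.445, 0.0, -0.0]
force: [3.8, 5.0, 2.2]
finger_gap: 0.154
gripper_force: 44.0
```

```bash
python3 -c "from h import *;q()"
```

```text
t 19.95 yaw 52.91 Tz 0.191 F [3.8 5.  2.2] gap 0.154 grip 44.0 j7 -0.38
```

Emit:
{"op": "servo_tool", "data": {
  "series": [
    [[0,0,0,0,0,0.01,0],[0,0,0,0,0,0.011,0]]
  ]
}}

```text
time_s: 20.15
tool_pos: [0.5283, -0.0708, 0.1192]
orientation: [0.91, 0.416, 0.001, -0.0]
force: [2.5, 3.9, 2.9]
finger_gap: 0.154
gripper_force: 43.9
```

```bash
python3 -c "from h import *;q()"
```

```text
t 20.15 yaw 49.1 Tz 0.174 F [2.5 3.9 2.9] gap 0.154 grip 43.9 j7 -0.44
```

Emit:
{"op": "servo_tool", "data": {
  "series": [
    [[0,0,0,0,0,0.002,0]]
  ]
}}

```text
time_s: 20.25
tool_pos: [0.5283, -0.0708, 0.1192]
orientation: [0.911, 0.413, 0.0, -0.0]
force: [3.2, 3.9, 2.0]
finger_gap: 0.157
gripper_force: 43.9
```

```bash
python3 -c "from h import *;q()"
```

```text
t 20.25 yaw 48.76 Tz 0.198 F [3.2 3.9 2. ] gap 0.157 grip 43.9 j7 -0.45
```

Emit:
{"op": "servo_tool", "data": {
  "series": [
    [[0,0,0,0,0,0.01,0],[0,0,0,0,0,0.011,0]]
  ]
}}

```text
time_s: 20.45
tool_pos: [0.5283, -0.0708, 0.1192]
orientation: [0.924, 0.382, 0.0, -0.0]
force: [3.2, 3.9, 2.6]
finger_gap: 0.157
gripper_force: 43.9
```

```bash
python3 -c "from h import *;q()"
```

```text
t 20.45 yaw 44.96 Tz 0.195 F [3.2 3.9 2.6] gap 0.157 grip 43.9 j7 -0.51
```

Emit:
{"op": "servo_tool", "data": {
  "series": [
    [[0,0,0,0,0,0.002,0]]
  ]
}}

```text
time_s: 20.55
tool_pos: [0.5283, -0.0708, 0.1192]
orientation: [0.925, 0.38, 0.0, -0.0]
force: [3.3, 3.9, 1.9]
finger_gap: 0.153
gripper_force: 43.9
```

```bash
python3 -c "from h import *;q()"
```

```text
t 20.55 yaw 44.62 Tz 0.203 F [3.3 3.9 1.9] gap 0.153 grip 43.9 j7 -0.52
```

Emit:
{"op": "servo_tool", "data": {
  "series": [
    [[0,0,0,0,0,0.01,0],[0,0,0,0,0,0.011,0]]
  ]
}}

```text
time_s: 20.75
tool_pos: [0.5283, -0.0708, 0.1192]
orientation: [0.937, 0.349, 0.0, -0.0]
force: [3.1, 3.5, 1.2]
finger_gap: 0.155
gripper_force: 43.9
```

```bash
python3 -c "from h import *;q()"
```

```text
t 20.75 yaw 40.82 Tz 0.17 F [3.1 3.5 1.2] gap 0.155 grip 43.9 j7 -0.58
```

Emit:
{"op": "servo_tool", "data": {
  "series": [
    [[0,0,0,0,0,0.002,0]]
  ]
}}

```text
time_s: 20.85
tool_pos: [0.5283, -0.0708, 0.1192]
orientation: [0.938, 0.346, 0.001, -0.0]
force: [3.4, 3.5, 1.3]
finger_gap: 0.153
gripper_force: 43.9
```

```bash
python3 -c "from h import *;q()"
```

```text
t 20.85 yaw 40.48 Tz 0.156 F [3.4 3.5 1.3] gap 0.153 grip 43.9 j7 -0.59
```

Emit:
{"op": "servo_tool", "data": {
  "series": [
    [[0,0,0,0,0,0.01,0],[0,0,0,0,0,0.011,0]]
  ]
}}

```text
time_s: 21.05
tool_pos: [0.5283, -0.0709, 0.1192]
orientation: [0.949, 0.315, 0.001, -0.0]
force: [3.6, 3.4, 2.3]
finger_gap: 0.156
gripper_force: 43.9
```

```bash
python3 -c "from h import *;q()"
```

```text
t 21.05 yaw 36.67 Tz 0.203 F [3.6 3.4 2.3] gap 0.156 grip 43.9 j7 -0.65
```

Emit:
{"op": "servo_tool", "data": {
  "series": [
    [[0,0,0,0,0,0.002,0]]
  ]
}}

```text
time_s: 21.15
tool_pos: [0.5283, -0.0709, 0.1192]
orientation: [0.95, 0.312, 0.0, -0.0]
force: [3.2, 3.4, 2.3]
finger_gap: 0.153
gripper_force: 43.9
```

```bash
python3 -c "from h import *;q()"
```

```text
t 21.15 yaw 36.35 Tz 0.232 F [3.2 3.4 2.3] gap 0.153 grip 43.9 j7 -0.65
```

Emit:
{"op": "servo_tool", "data": {
  "series": [
    [[0,0,0,0,0,0.01,0],[0,0,0,0,0,0.01,0]]
  ]
}}

```text
time_s: 21.35
tool_pos: [0.5283, -0.0709, 0.1192]
orientation: [0.959, 0.282, 0.0, 0.0]
force: [3.1, 3.7, 0.8]
finger_gap: 0.154
gripper_force: 44.2
```

```bash
python3 -c "from h import *;q()"
```

```text
t 21.35 yaw 32.76 Tz 0.458 F [3.1 3.7 0.8] gap 0.154 grip 44.2 j7 -0.71
```

Emit:
{"op": "servo_tool", "data": {
  "series": [
    [[0,0,0,0,0,0.002,0]]
  ]
}}

```text
time_s: 21.45
tool_pos: [0.5283, -0.0709, 0.1192]
orientation: [0.96, 0.279, 0.0, 0.0]
force: [3.8, 3.6, 2.5]
finger_gap: 0.154
gripper_force: 44.2
```

```bash
python3 -c "from h import *;q()"
```

```text
t 21.45 yaw 32.45 Tz 0.464 F [3.8 3.6 2.5] gap 0.154 grip 44.2 j7 -0.72
```

The moment jumped from about 0.2 to 0.46 N m at yaw 32.5, so the tap has bottomed. I'll ease it back a quarter turn, adding a little to cover the bush's wind-up.

Emit:
{"op": "servo_tool", "data": {
  "series": [
    [[0,0,0,0,0,-0.044,0],[0,0,0,0,0,-0.044,0],[0,0,0,0,0,-0.044,0],[0,0,0,0,0,-0.045,0],[0,0,0,0,0,-0.045,0]]
  ]
}}

```text
time_s: 21.95
tool_pos: [0.5282, -0.0707, 0.1193]
orientation: [0.806, 0.592, 0.001, -0.0]
force: [2.5, 5.2, 3.8]
finger_gap: 0.155
gripper_force: 44.1
```

Emit:
{"op": "servo_tool", "data": {
  "series": [
    [[0,0,0,0,0,-0.044,0],[0,0,0,0,0,-0.044,0],[0,0,0,0,0,-0.044,0],[0,0,0,0,0,-0.045,0],[0,0,0,0,0,-0.045,0]]
  ]
}}

```text
time_s: 22.45
tool_pos: [0.5279, -0.0706, 0.1194]
orientation: [0.555, 0.832, 0.001, -0.0]
force: [0.8, 5.0, 6.0]
finger_gap: 0.157
gripper_force: 44.4
```

Emit:
{"op": "servo_tool", "data": {
  "series": [
    [[0,0,0,0,0,-0.045,0],[0,0,0,0,0,-0.044,0],[0,0,0,0,0,0,0]]
  ]
}}

```text
time_s: 22.75
tool_pos: [0.5277, -0.0707, 0.1194]
orientation: [0.435, 0.901, 0.001, -0.0]
force: [0.1, 4.9, 6.1]
finger_gap: 0.157
gripper_force: 44.5
```

```bash
python3 -c "from h import *;st()"
```

```text
t 22.75 p [ 0.5277 -0.0707  0.1194] yaw 128.5 z [-0.     0.002 -1.   ] j [-0.59  0.19  0.75  1.9  -0.15  1.1   0.89] F [0.1 4.9 6.1] T [ 1.353 -0.256 -0.166] gap 0.157 44.5
```

Now I'll open, lift clear and look.

Emit:
{"op": "servo_tool", "data": {
  "series": [
    [[0,0,0,0,0,0,0.6],[0,0,0,0,0,0,1],[0,0,0,0,0,0,1],[0,0,0,0,0,0,1],[0,0,-0.04,0,0,0,1]]
  ]
}}

```text
time_s: 23.25
tool_pos: [0.5258, -0.0713, 0.133]
orientation: [0.436, 0.9, -0.002, -0.002]
force: [-0.8, 0.3, 0.7]
finger_gap: 0.98
gripper_force: 0.0
```

Emit:
{"op": "servo_tool", "data": {
  "series": [
    [[0,0,-0.08,0,0,0,1],[0,0,-0.1,0,0,0,1],[0,0,-0.1,0,0,0,1],[0,0,0,0,0,0,1],[0,0,0,0,0,0,1]]
  ]
}}

```text
time_s: 23.75
tool_pos: [0.5282, -0.0714, 0.2475]
orientation: [0.435, 0.9, 0.0, 0.001]
force: [0.1, -0.1, 0.0]
finger_gap: 0.999
gripper_force: 0.0
```

```bash
python3 - <<'E'
from h import *
st()
c=viewer.capture("side"); cv2.imwrite("pics/z4.png",cv2.resize(c["frame"][130:310,170:350],None,fx=3.3,fy=3.3,interpolation=cv2.INTER_CUBIC))
E
```

```text
t 23.75 p [ 0.5282 -0.0714  0.2475] yaw 128.4 z [ 0.001  0.    -1.   ] j [-0.64  0.06  0.76  1.74 -0.04  1.35  0.8 ] F [ 0.1 -0.1  0. ] T [-0.017  0.001 -0.052] gap 0.999 0.0
```

View pics/z4.png

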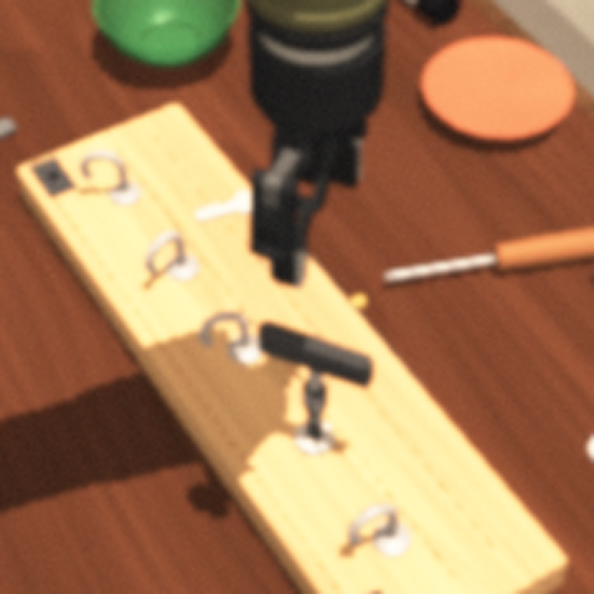

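The tap stands free and upright at crop (315,440) with its grip from (265,335) to (370,370). The gripper is well clear of it, and the hooks and key in view look undisturbed.

```bash
python3 -c "
from rig import robot; print(robot.close_job())"
```

```text
the job is handed in; nothing more can be done
None
```

The tap was worked half a turn forward and a quarter back twice, then forward until it bottomed at about 0.93 turn (moment up from 0.2 to 0.46 N m, below the 0.55 limit), eased back a quarter turn and released; the job is handed in at about 24 s.

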